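# Seal the dry box in the weld shop

### The arm

A 7-joint arm with a two-finger parallel gripper is mounted at the origin on the work surface. World frame = base frame: x ahead of the robot, y to its left, z up, the work surface at z = 0. Lengths are in mm, angles in rad, forces in N, time in s.
With the tool pointing down it reaches from about 350 to 775 mm from the base axis. Payload 3.1 kg.
Tool frame: the origin (TCP) lies midway between the tips of the shut fingers; the grasp point (between the pads) lies 19 mm behind it; z points along the fingers, y is the line along which they close (so a half turn about z gives the same grasp; the last joint's range is limited). The gripper opens to 85 mm and grips with 20 to 120 N. Pads are 22 mm wide; open, the fingers measure 114 mm over their backs; the gripper's body (76 mm by 85 mm) begins 54 mm behind the grasp point. The pads swing forward as they close: fully open they stand 13 mm farther back than shut.
Start: joints at [-1.347, 0.311, 0.014, 1.512, -0.004, 1.319, -0.027], TCP at [144.446, 530.71, 231.304] pointing down, gripper open.
Joint ranges: [-2.7, 2.7], [-0.3, 1.91], [-1.27, 1.3], [0.12, 2.57], [-1.44, 4.58], [0.2, 2.03], [-3.05, 3.05]. Speed limits (rad/s): [2.79, 2.79, 3.14, 3.14, 3.14, 3.14, 3.14].

### API

Orientations are given as a unit quaternion [w, x, y, z].
In Python, from workcell import bot, optics gives the robot as it stands. The module is installed in compiled form; this text tells all that it offers.
- The arm moves only by the shell command python3 -m pendant 'ROWS'. ROWS is JSON, a list of rows, each a list of 3 entries, a list of its own where there are three numbers: the opening, from 0 (shut) to 1 (fully open), then the shift along the tool's x, y, z in cm, then the turn about the tool's z in degrees. In form: [[grip, [tx, ty, tz], roll], ...]. A call has 1 to 20 rows; each row shifts and turns the commanded pose from where the row before left it, along the tool's axes as they then stand; what a row does not reach is not made up. A row lasts 1/8 s, in which the tool goes at most 62.5 mm and 10.7 degrees, less where a joint would pass 70% of its speed; a pose out of reach is approached as far as the arm can. A call is refused whole if a number of a shift passes 6.25 or a number of a turn 10.7, either way. A call with a gripper value outside its range is refused whole. The fingers move at their own pace and stop on an object; the grip force is fixed at half the most. Time passes only in rows, so rows that do not move let the fingers close. It gives the time, the measured TCP pose, the force, the opening and the grip force at its end, in the units of the state.
- bot.observe(): the state, without advancing time (a new reading comes with each control period).
- optics.capture(name): name is "scene" or "top"; returns a dict with "frame" (420x560x3 uint8, blue, green, red), "mtx" (3x3 intrinsics, pixels), "distortion" ([k1, k2, p1, p2, k3] as OpenCV has them; the pictures are not rectified), "world_to_cam" (4x4, takes a point from world to camera coordinates). Camera axes: x right, y down, z forward; pixel columns grow to the right and rows downward; lengths in mm; the calibration is good to about 2 mm. A picture is of the moment at which its call begins. There is no depth.
- bot.finish_job(): hands the job in; it is judged then, once.
The state is a dict: "time": time; "joint_positions": joint angles; "qvel": joint speeds; "effort": joint torques, N m; "position": TCP position; "tool_rot": TCP orientation; "ft_force": force on the tool from outside, world axes, zero at the start; "ft_torque": the same for the moment, N m; "width": finger opening in mm; "finger_force": force on a finger pad.
Only numpy, scipy, OpenCV 4.12 (cv2) and the standard library are available. Lean on these libraries where they do the work, as an engineer would, in place of code of your own. Each camera call takes 0.05 s, during which the arm holds its last target. There are 200 camera calls.

### The job

The lid of the long dry box is only resting up on its rubber gasket. Press it down corner by corner in turn, not all at once, until it sits flat and fully home all round. Do not push the smaller square box about.

Things in the scene. Friction and masses are not known exactly. Their poses are not given: they have to be found in the camera images.
- dry_box: Long grey plastic box fixed to the bench, 210 mm (its x) by 150 mm (y). Origin: centre of its underside, z up. The lid fully home rests on the rim's rubber strip, 92 mm above the bench. At each rim corner a black gasket piece stands 10 mm above the strip; 10 to 15 N on a lid corner sinks it and it stays sunk. A stiff lid rocks: other corners rise meanwhile, up to 20 mm above home.
- lid: Its loose grey lid, plate 210 x 150 x 10 mm, 0.3 kg, kept over the box by a lip. Origin: centre of the plate's underside, x along the length, z up; starts level, 102 mm above the bench. A round press pad, 28 mm across, on each corner: 85 mm along x and 55 mm along y from the centre, its top 13 mm above the origin (105 mm above the bench when home). Steel bail handle at the centre, 34 mm high.
- square_box: Smaller square grey dry box standing loose on the bench, 130 x 130 x 93 mm, bail handle up to 114 mm, 1.8 kg, already sealed. Origin: centre of its underside. To be left where it is.

How it is judged (in metres and radians):
On the way:
1. a corner of the lid goes down ahead of the others, so that the lid tips by more than about 1.7 degrees (angle between lid's own z axis and vertical above 0.03 rad), for 0.1 s.
At the end, for the whole second after the job is handed in: The lid lies on the long dry box at rest, within 3.5 mm of its fully home height at the centre, level within 1.7 degrees and centred within 12 mm, and the square box is within 30 mm of where it stood (z of lid in the frame of dry_box below 0.0955 m and angle between lid's own z axis and vertical below 0.03 rad and horizontal distance between lid and dry_box below 0.012 m and linear speed of lid below 0.02 m/s and distance of square_box from where it was at the start of the episode below 0.03 m); the robot touches nothing.
It fails at once if the square box is pushed more than 30 mm (distance of square_box from where it was at the start of the episode above 0.03 m).
It also fails if it takes over 48 s, if anything falls off the work surface, if the arm or the gripper's body presses on something with over 40 N, if the wrist force passes 120 N, or if a joint passes its speed limit or range.

## Working session

There is one attempt and no reset: what is moved stays moved. The work goes in short steps, Python scripts to look and compute and a shell command to move; the robot and the scene stay as the last step left them, time stands still between calls to the robot, and variables do not carry over. Pictures are saved under pics/ and viewed, at most 10 in all, crops included, and the job is handed in when it is done.

```bash
mkdir -p pics; python3 - <<'E'
from workcell import bot, optics
import cv2,numpy as np,pickle
s=bot.observe();print(s)
for n in("scene","top"):
    c=optics.capture(n);pickle.dump(c,open(n+".pkl","wb"));cv2.imwrite(f"pics/{n}.png",c["frame"])
    W=np.array(c["world_to_cam"]);print(n,-W[:3,:3].T@W[:3,3])
E
```

```text
{'time': 0.0, 'joint_positions': array([-1.34669827,  0.31172535,  0.01400691,  1.51308072, -0.00439159,
        1.31920463, -0.02723127]), 'qvel': array([ 0.00030858, -0.0001298 , -0.00133305, -0.00064704,  0.00011525,
       -0.00144339,  0.0006541 ]), 'effort': array([-2.31015047e-04, -3.79906082e+01,  1.45883756e-01, -2.30593675e+01,
        1.22480464e-02,  1.38509937e-02,  6.02487574e-06]), 'position': array([144.27810918, 529.96934269, 230.21174503]), 'tool_rot': array([-1.03436430e-04,  1.32491561e-01,  9.91183415e-01, -1.18923009e-03]), 'ft_force': array([0.05935004, 0.18780141, 0.40579197]), 'ft_torque': array([-0.00185376,  0.02914788, -0.01236316]), 'finger_force': 0.0, 'width': 85.34085685487885}
scene [1011.59422187  117.51136622  761.00389134]
top [465.54109123   6.55740083 798.15551046]
```

View pics/top.png

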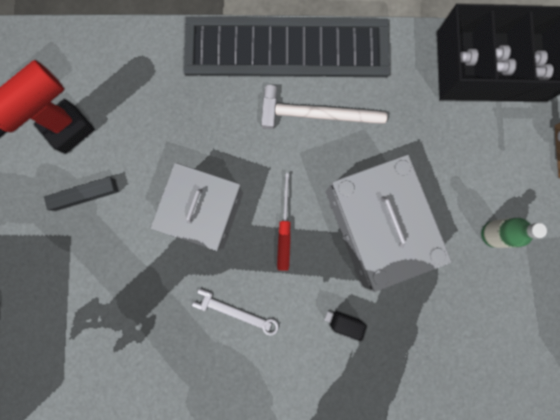

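View pics/scene.png

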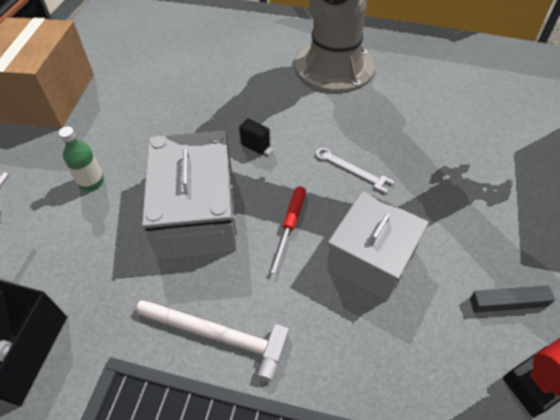

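The top view shows the long box's lid near (391,217), with pads near (346,187), (403,166) and (438,257), and the square box near (196,206). The scene view shows the lid near (188,178), with pads at about (158,143), (153,215) and (218,210). I'll enlarge the lid.

```bash
python3 - <<'E'
import cv2,pickle,numpy as np
a=pickle.load(open("top.pkl","rb"))["frame"][145:300,320:465];b=pickle.load(open("scene.pkl","rb"))["frame"][120:240,130:245]
f=lambda i,k:cv2.resize(cv2.convertScaleAbs(i,alpha=1.3),None,fx=k,fy=k,interpolation=3)
a=f(a,3);b=f(b,3)
o=np.zeros((465,a.shape[1]+b.shape[1],3),np.uint8);o[:a.shape[0],:a.shape[1]]=a;o[:b.shape[0],a.shape[1]:]=b
cv2.imwrite("pics/z.png",o);print(o.shape)
E
```

```text
(465, 780, 3)
```

View pics/z.png

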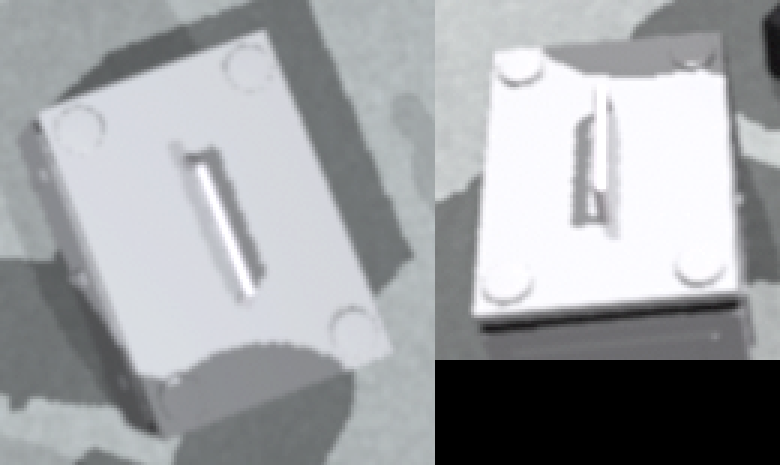

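Left (top view): pads at full-image (346.7,187.7), (402,167.3), (437.7,256) and a shadowed one near (381.7,276.7). Right (scene view): pads at (158,142), (216,138), (153,213) and (218,208).

```bash
cat >h.py <<'E'
import numpy as np,cv2,pickle
def ray(c,p,z):
    K=np.array(c["mtx"]);W=np.array(c["world_to_cam"]);R=W[:3,:3]
    u=cv2.undistortPoints(np.array([[p]],float),K,np.array(c["distortion"])).ravel()
    d=R.T@[u[0],u[1],1];o=-R.T@W[:3,3];return (o+d*(z-o[2])/d[2])[:2]
E
python3 - <<'E'
from h import *
from workcell import bot
t=pickle.load(open("top.pkl","rb"));s=pickle.load(open("scene.pkl","rb"))
P=[ray(t,p,115) for p in[(346.7,187.7),(402,167.3),(437.7,256),(381.7,276.7)]]
Q=[ray(s,p,115) for p in[(218,207.7),(153.3,213.3),(158.3,141.7),(215.7,138)]]
for p,q in zip(P,Q):print(p.round(1),q.round(1))
from scipy.spatial.transform import Rotation as R
L=np.array([[85,55],[85,-55],[-85,-55],[-85,55]],float)
best=None
for name,A in(("top",P),("scene",Q),("both",(np.array(P)+Q)/2)):
    A=np.array(A);c=A.mean(0);H=L.T@(A-c);U,S,V=np.linalg.svd(H);r=V.T@U.T
    print(name,c.round(1),np.degrees(np.arctan2(r[1,0],r[0,0])),((r@L.T).T+c).round(1).tolist())
print("sq",[ray(t,(196,206),93)])
q=bot.observe()["tool_rot"];print(R.from_quat(q[[1,2,3,0]]).as_matrix().round(3))
E
```

```text
[ 578.7 -109. ] [ 580.4 -107.5]
[ 616.7 -210. ] [ 617.8 -211.5]
[ 457.1 -269.8] [ 458.2 -270. ]
[ 420.7 -169. ] [ 423.5 -165.1]
top [ 518.3 -189.4] 20.55900181749592 [[578.6, -108.1], [617.2, -211.1], [458.0, -270.8], [419.4, -167.8]]
scene [ 520.  -188.5] 19.832855345110104 [[581.3, -107.9], [618.6, -211.4], [458.7, -269.1], [421.4, -165.6]]
both [ 519.1 -189. ] 20.195373563551442 [[579.9, -108.0], [617.9, -211.3], [458.3, -269.9], [420.4, -166.7]]
sq [array([546.6205213 , 165.18546695])]
[[-0.965  0.263 -0.   ]
 [ 0.263  0.965 -0.002]
 [-0.    -0.002 -1.   ]]
```

```bash
python3 -m pendant '[[0,[-3.68,-3.13,0],0],[0,[-3.68,-3.13,0],0],[0,[-3.68,-3.13,0],0],[0,[-3.68,-3.13,0],0],[0,[-3.68,-3.13,0],0],[0,[-3.68,-3.13,0],0],[0,[-3.68,-3.13,0],0],[0,[-3.68,-3.13,0],0],[0,[-3.68,-3.13,0],0],[0,[-3.68,-3.13,0],0],[0,[-3.68,-3.13,0],0],[0,[-3.68,-3.13,0],0],[0,[-3.68,-3.13,0],0],[0,[-3.68,-3.13,0],0],[0,[-3.68,-3.13,0],0],[0,[-3.68,-3.13,0],0],[0,[0,0,0],0]]'
```

```text
time: 2.22
position: [581.1, -112.5, 230.1]
tool_rot: [-0.001, 0.136, 0.991, -0.002]
ft_force: [0.8, 0.5, 0.6]
width: 0.3
finger_force: 0.0
```

```bash
python3 -m pendant '[[0,[0.2,0.4,3],0],[0,[0,0,3],0],[0,[0,0,3],0],[0,[0,0,2],0],[0,[0,0,0.2],0],[0,[0,0,0.2],0],[0,[0,0,0.2],0],[0,[0,0,0.2],0],[0,[0,0,0.2],0],[0,[0,0,0],0]]'
python3 - <<'E'
from workcell import optics
import cv2,pickle
c=optics.capture("scene");cv2.imwrite("pics/a.png",cv2.resize(c["frame"][90:290,90:290],None,fx=3,fy=3,interpolation=3))
E
```

```text
time: 3.48
position: [581.0, -102.6, 113.9]
tool_rot: [0.001, 0.132, 0.991, 0.001]
ft_force: [-2.4, 0.7, 9.2]
width: 0.3
finger_force: 4.6
```

View pics/a.png

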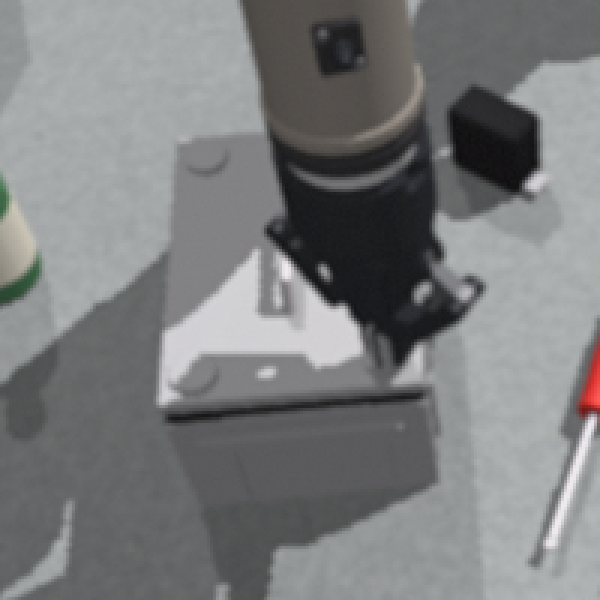

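The fingertips sit on the near-right pad, around (385,375) in the crop, with 9 N on them, so I'll keep pressing.

```bash
python3 -m pendant '[[0,[0,-0.3,0.2],0],[0,[0,0,0.2],0],[0,[0,0,0.2],0],[0,[0,0,0],0]]'
```

```text
time: 4.03
position: [581.3, -102.3, 108.5]
tool_rot: [0.002, 0.131, 0.991, 0.003]
ft_force: [-3.0, 5.3, 12.6]
width: 0.1
finger_force: 6.1
```

```bash
python3 -m pendant '[[0,[0,0,0.2],0],[0,[0,0,0.2],0],[0,[0,0,0.2],0],[0,[0,0,0.1],0],[0,[0,0,0],0]]'
```

```text
time: 4.65
position: [581.5, -102.3, 106.6]
tool_rot: [0.003, 0.131, 0.991, 0.004]
ft_force: [-12.6, 8.3, 35.3]
width: 0.2
finger_force: 17.9
```

```bash
python3 -m pendant '[[0,[0,0,-2],0],[0,[0,0,-4],0],[0,[0,0,0],0]]'
python3 - <<'E'
from workcell import optics
import cv2
c=optics.capture("scene");cv2.imwrite("pics/b.png",cv2.resize(c["frame"][90:290,90:290],None,fx=3,fy=3,interpolation=3))
E
```

```text
time: 5.03
position: [582.3, -106.8, 162.6]
tool_rot: [0.004, 0.133, 0.991, -0.0]
ft_force: [0.2, -0.1, -0.3]
width: 0.1
finger_force: 0.0
```

View pics/b.png

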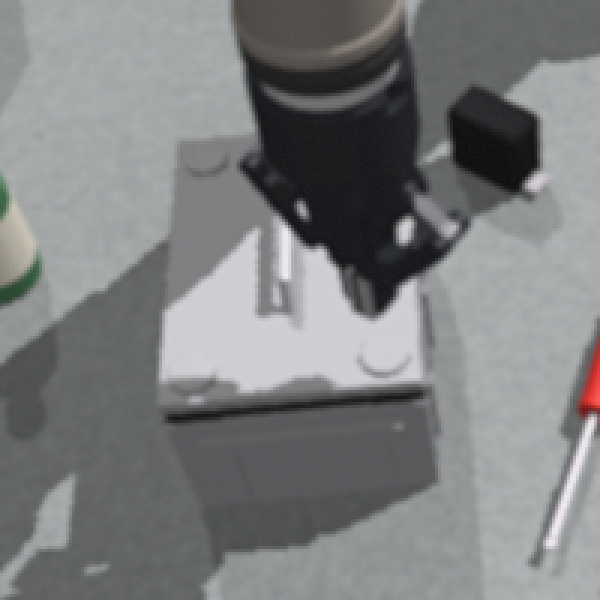

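The press at (385,355) took and the tool is clear. Next is the adjacent far corner.

```bash
python3 -m pendant '[[0,[-2.07,-3.03,0],0],[0,[-2.07,-3.03,0],0],[0,[-2.07,-3.03,0],0],[0,[0,0,2],0],[0,[0,0,1.8],0],[0,[0,0,0.2],0],[0,[0,0,0.2],0],[0,[0,0,0.2],0],[0,[0,0,0.2],0],[0,[0,0,0.2],0],[0,[0,0,0.2],0],[0,[0,0,0],0]]'
```

```text
time: 6.58
position: [616.2, -209.0, 110.9]
tool_rot: [0.001, 0.132, 0.991, 0.001]
ft_force: [-2.4, 2.5, 6.9]
width: 0.1
finger_force: 3.7
```

```bash
python3 -m pendant '[[0,[0,0,0.2],0],[0,[0,0,0.2],0],[0,[0,0,0.2],0],[0,[0,0,0.2],0],[0,[0,0,0.2],0],[0,[0,0,0.2],0],[0,[0,0,0],0],[0,[0,0,0],0]]'
```

```text
time: 7.58
position: [616.7, -209.1, 105.9]
tool_rot: [0.003, 0.132, 0.991, 0.001]
ft_force: [-11.1, 6.4, 33.8]
width: -0.0
finger_force: 16.7
```

```bash
python3 -m pendant '[[0,[0,0,-2],0],[0,[0,0,-4],0],[0,[3.44,-2.46,0],0],[0,[3.44,-2.46,0],0],[0,[3.44,-2.46,0],0],[0,[3.44,-2.46,0],0],[0,[0,0,2],0],[0,[0,0,1.2],0],[0,[0,0,0],0]]'
```

```text
time: 8.7
position: [456.9, -267.4, 123.5]
tool_rot: [-0.001, 0.132, 0.991, 0.0]
ft_force: [0.1, -0.1, 0.3]
width: 0.0
finger_force: 0.0
```

```bash
python3 -m pendant '[[0,[0,0,0.3],0],[0,[0,0,0.3],0],[0,[0,0,0.2],0],[0,[0,0,0.2],0],[0,[0,0,0.2],0],[0,[0,0,0.2],0],[0,[0,0,0.2],0],[0,[0,0,0.2],0],[0,[0,0,0.2],0],[0,[0,0,0],0],[0,[0,0,0],0]]'
```

```text
time: 10.07
position: [457.0, -269.8, 106.9]
tool_rot: [0.001, 0.133, 0.991, -0.0]
ft_force: [-2.5, 1.7, 14.1]
width: -0.5
finger_force: 6.7
```

```bash
python3 -m pendant '[[0,[0,0,0.2],0],[0,[0,0,0.2],0],[0,[0,0,0.2],0],[0,[0,0,0],0],[0,[0,0,0],0]]'
```

```text
time: 10.7
position: [457.0, -269.7, 105.9]
tool_rot: [0.002, 0.133, 0.991, 0.001]
ft_force: [-12.7, 8.2, 43.5]
width: 0.1
finger_force: 21.3
```

```bash
python3 -m pendant '[[0,[0,0,-2],0],[0,[0,0,-4],0],[0,[2.08,2.96,0],0],[0,[2.08,2.96,0],0],[0,[2.08,2.96,0],0],[0,[0,0,2],0],[0,[0,0,1],0],[0,[0,0,0.4],0],[0,[0,0,0.4],0],[0,[0,0,0.3],0],[0,[0,0,0.3],0],[0,[0,0,0.3],0],[0,[0,0,0.3],0],[0,[0,0,0.2],0],[0,[0,0,0],0]]'
```

```text
time: 12.58
position: [419.9, -166.5, 106.9]
tool_rot: [-0.0, 0.133, 0.991, 0.0]
ft_force: [-1.0, 0.6, 4.5]
width: 0.4
finger_force: 2.6
```

```bash
python3 -m pendant '[[0,[0,0,0.2],0],[0,[0,0,0.2],0],[0,[0,0,0.2],0],[0,[0,0,0.2],0],[0,[0,0,0],0],[0,[0,0,0],0]]'
```

```text
time: 13.32
position: [419.8, -166.5, 104.8]
tool_rot: [0.0, 0.133, 0.991, 0.003]
ft_force: [-17.1, 7.3, 51.7]
width: -0.1
finger_force: 26.0
```

Next I'll retreat up and inward to leave the view clear, then look.

```bash
python3 -m pendant '[[0,[0,0,-2],0],[0,[0,0,-5],0],[0,[0,0,-5],0],[0,[0,5,-1],0],[0,[0,5,0],0],[0,[0,5,0],0],[0,[0,5,0],0],[0,[0,5,0],0],[0,[0,0,0],0]]'
python3 - <<'E'
from workcell import optics
import cv2,numpy as np
f=lambda i,k:cv2.resize(i,None,fx=k,fy=k,interpolation=3)
a=optics.capture("top");b=optics.capture("scene")
a=f(a["frame"][145:300,320:465],2.7);b=f(b["frame"][110:265,110:255],2.7)
cv2.imwrite("pics/c.png",np.hstack([a,b]))
E
```

```text
time: 14.45
position: [485.8, 80.7, 227.6]
tool_rot: [-0.0, 0.128, 0.992, 0.001]
ft_force: [-0.7, -0.6, -0.1]
width: 0.4
finger_force: 0.0
```

View pics/c.png

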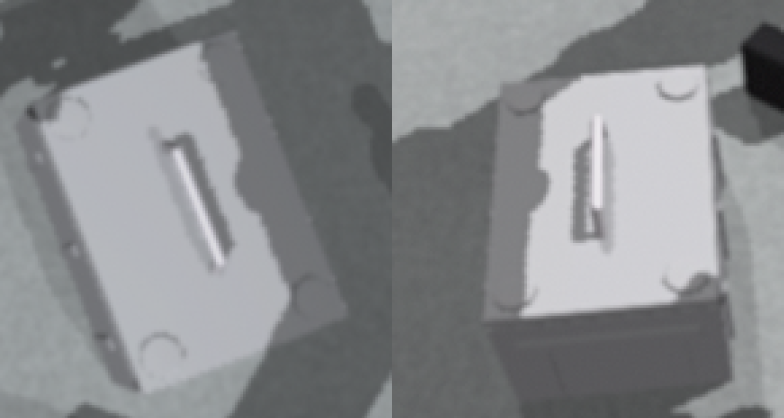

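The lid looks flush: the dark gap under its edge is gone in both views (right half, around y=318). I'll press the first corner once more to confirm it, since it read highest at 106.6.

```bash
python3 -m pendant '[[0,[-3.5,-3.95,0],0],[0,[-3.5,-3.95,0],0],[0,[-3.5,-3.95,0],0],[0,[-3.5,-3.95,0],0],[0,[0,0,4],0],[0,[0,0,4],0],[0,[0,0,3.2],0],[0,[0,0,0.2],0],[0,[0,0,0.2],0],[0,[0,0,0.2],0],[0,[0,0,0.2],0],[0,[0,0,0.2],0],[0,[0,0,0],0]]'
```

```text
time: 16.18
position: [579.1, -114.3, 106.3]
tool_rot: [-0.0, 0.132, 0.991, 0.0]
ft_force: [0.6, 0.2, -0.0]
width: -0.0
finger_force: 0.0
```

```bash
python3 -m pendant '[[0,[0,0,0.2],0],[0,[0,0,0.2],0],[0,[0,0,0.2],0],[0,[0,0,0.2],0],[0,[0,0,0],0]]'; python3 -m pendant '[[0,[0,0,-2],0],[0,[0,0,-4],0],[0,[0,0,-4],0],[0,[0,0,0],0],[0,[0,0,0],0]]'
```

```text
time: 16.8
position: [579.5, -114.5, 105.0]
tool_rot: [0.001, 0.132, 0.991, 0.001]
ft_force: [-10.9, 2.6, 30.7]
width: -0.1
finger_force: 15.5
time: 17.42
position: [578.8, -114.2, 197.7]
tool_rot: [-0.0, 0.132, 0.991, 0.0]
ft_force: [0.0, 0.5, 0.0]
width: -0.0
finger_force: 0.0
```

The first corner is solid at 105.0 mm with no give, and the tool is clear, so I'm handing in.

```bash
python3 -c "
from workcell import bot
print(bot.finish_job())"
```

```text
the job is handed in; nothing more can be done
None
```

I pressed all four lid corners down in turn; each read about 105–106 mm, against 105 mm fully home. The robot never came near the square box, and I handed the job in about 17 s into the 48 s limit; the hand-in returned no verdict.

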